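Turn the coin box to face the stall's rail

ROBOT

A 7-joint arm with a two-finger parallel gripper is mounted at the origin on the work surface. World frame = base frame: x ahead of the robot, y to its left, z up, the work surface at z = 0. Lengths are in m, angles in rad, forces in N, time in s.
With the tool pointing down it reaches from about 0.4 to 0.85 m from the base axis. Payload 4.5 kg.
Tool frame: the origin (TCP) lies between the finger pads; the fingertips stand 11 mm ahead of it and the grasp point (between the pads) lies 8 mm behind it (r.nose_length is the distance from the TCP to the fingertips, in m); z points along the fingers, y is the line along which they close (so a half turn about z gives the same grasp; the last joint's range is limited). The gripper opens to 88 mm and grips with 3 to 60 N. Pads are 18 mm wide; open, the fingers measure 123 mm over their backs; the gripper's body (75 mm by 187 mm) begins 45 mm behind the grasp point.
Start: joints at [-1.11, 0.689, -0.195, 1.565, 0.157, 0.902, -0.215], TCP at [0.259, 0.569, 0.223] pointing down, gripper open.
Joint ranges: [-3.01, 3.01], [-0.46, 2.08], [-1.47, 1.51], [0.13, 2.56], [-1, 4.14], [0.04, 2.09], [-2.66, 2.66]. Speed limits (rad/s): [2.57, 2.57, 3.14, 3.14, 3.14, 3.14, 3.14].

INTERFACE

Orientations are given as a unit quaternion [x, y, z, w].
In Python, from plant import get_state, snapshot, camera_model, r gives the robot as it stands.
- The arm moves only by the shell command python3 -m inch 'ROWS' [FORCE]. ROWS is text: rows parted by semicolons, each of 7 numbers parted by spaces: the opening, from -1 (shut) to 1 (fully open), then the shift along the tool's x, y, z in m, then the turn, a rotation vector about the tool's x, y, z in rad. A call has 1 to 20 rows; each row shifts and turns the commanded pose from where the row before left it, along the tool's axes as they then stand; what a row does not reach is not made up. A row lasts 1/12 s, in which the tool goes at most 41.7 mm and 7.16 degrees, less where a joint would pass 70% of its speed; a pose out of reach is approached as far as the arm can. A call is refused whole if a number of a shift passes 0.0417 or a number of a turn 0.125, either way. A call with a gripper value outside its range is refused whole. The fingers move at their own pace and stop on an object; FORCE is the grip in N (left out, the last holds). Time passes only in rows, so rows that do not move let the fingers close. It gives the time, the measured TCP pose, the force, the opening and the grip force at its end, in the units of the state.
- get_state(): the state, without advancing time (a new reading comes with each control period).
- snapshot(name): name is "side" or "top"; returns (picture, depth): 384x512x3 uint8, red, green, blue; 384x512 float32, m along the optical axis (not along the pixel's ray), 0 where there is no reading.
- camera_model(name): a dict with "intrinsics" (3x3 intrinsics, pixels), "view" (4x4, takes a point from world to camera coordinates). Camera axes: x right, y down, z forward; pixel columns grow to the right and rows downward; lengths in m; the calibration is good to about 2 mm. A picture is of the moment at which its call begins. camera_model takes no time and is no camera call.
- r.finish_job(): hands the job in; it is judged then, once.
The state is a dict: "clock": time; "q": joint angles; "qd": joint speeds; "joint_torque": joint torques, N m; "tool_pos": TCP position; "eef_rot": TCP orientation; "contact_force": force on the tool from outside, world axes, zero at the start; "moment": the same for the moment, N m; "opening": opening from 0.0 (shut) to 1.0 (fully open); "finger_force": force on a finger pad.
Only numpy, scipy, OpenCV 4.12 (cv2) and the standard library are available. Lean on these libraries where they do the work, as an engineer would, in place of code of your own. Each camera call takes 0.05 s, during which the arm holds its last target. There are 200 camera calls.

TASK

The heavy coin-filled collection box stands the wrong way round. Without lifting it, walk it round with fingertip pushes at its corners until its slotted front squarely faces the low wooden rail while still standing clear of the rail, then push it up so that its whole front is flush against the rail between the two end stops. Leave the jar, the can and the carton where they stand.

Things in the scene. Friction and masses are not known exactly. Their poses are not given: they have to be found in the camera images.
- collection_box: closed mint-green box full of coins, white top, about 1.1 kg, slides at some 4 to 10 N; 100 mm front to back, 130 wide, 70 high, plain upright faces. Origin: centre of its underside; x points out of its front, y to its left, z up. Loose on the table, centre about 150 mm from the rail; at first its front is turned 50 to 100 degrees counterclockwise from above, away from the rail
- front_left (a point): the box's front left upright edge, 20 mm above the table: 50 mm ahead of the box's centre and 65 mm to its left. The front is the side with a long black slot in its face and a black coin slot in the top, 18 mm behind the front edge; the back has a small round lock, flush with the face
- front_right (a point): the box's front right upright edge, 20 mm above the table: 50 mm ahead of the box's centre and 65 mm to its right
- rail: low wooden rail fixed to the table beyond the box: 230 mm long, 30 high, 22 thick. Origin: middle of its long face towards the robot, at table level; x points into the wood, away from the robot, y left along the rail, z up. At each end a stop, 20 mm wide and 30 high, juts 15 mm towards the robot; the bay between the stops is 190 mm wide, centred on the origin
- jar: glass jar with a steel screw lid, 64 mm across, 90 mm high, standing loose at the left of the work; origin: centre of its underside. Not to be moved
- can: drinks can, 66 mm across, 91 mm high, standing loose at the right of the work; origin: centre of its underside. Not to be moved
- carton: small paper carton, 50 x 110 x 40 mm high, lying loose beyond the rail; origin: centre of its underside, y along its length. Not to be moved
Not all that is in view belongs to the job. What is meant by the collection_box is not purple or yellow, and is the smaller of those in its own colour.

How it is judged:
On the way:
1. the box has been turned to face the rail squarely (within about 9 degrees) while its front stands at least 15 mm clear of the rail (angle between the x axis of collection_box and the x axis of rail, either way round below 0.16 rad and x of each of front_left, front_right in the frame of rail below -0.015 m), for 0.1 s.
At the end, for the whole second after the job is handed in: Both front edges of the box are within 6 mm of the rail's front face, between the two end stops; the box stands flat on the table at rest (x of front_left in the frame of rail between -0.006 and 0.006 m and x of front_right in the frame of rail between -0.006 and 0.006 m and y of front_left in the frame of rail below 0.099 m and y of front_right in the frame of rail above -0.099 m and angle between collection_box's own z axis and vertical below 0.03 rad and height (world z) of collection_box below 0.005 m and linear speed of collection_box below 0.01 m/s); the robot touches nothing.
It fails at once if the box is lifted or tipped (height (world z) of collection_box above 0.01 m or angle between collection_box's own z axis and vertical above 0.15 rad).
It fails at once if the jar, the can or the carton is moved by more than 15 mm or tipped (distance of any of jar, can, carton from where it was at the start of the episode above 0.015 m or angle between any of jar, can, carton's own z axis and vertical above 0.2 rad).
It also fails if it takes over 72 s, if anything falls off the work surface, if the arm or the gripper's body presses on something with over 40 N, if the wrist force passes 120 N, or if a joint passes its speed limit or range.

## Working session

There is one attempt and no reset: what is moved stays moved. The work goes in short steps, Python scripts to look and compute and a shell command to move; the robot and the scene stay as the last step left them, time stands still between calls to the robot, and variables do not carry over. Pictures are saved under pics/ and viewed, at most 10 in all, crops included, and the job is handed in when it is done.

```bash
mkdir -p pics; ls
python3 - <<'E'
from plant import *
import cv2,numpy as np
for n in("top","side"):
    p,d=snapshot(n); np.savez(f"/tmp/{n}0.npz",p=p,d=d); cv2.imwrite(f"pics/{n}0.png",p[:,:,::-1])
    m=camera_model(n);print(n,m["intrinsics"],np.round(m["view"],3))
s=get_state();print(s["clock"],s["tool_pos"],s["eef_rot"],r.nose_length)
E
```

```text
pics
top [[367.47136055   0.         253.84518398]
 [  0.         367.47136055 194.52364568]
 [  0.           0.           1.        ]] [[ 0.021 -0.999 -0.026  0.025]
 [-0.988 -0.017 -0.151  0.577]
 [ 0.15   0.029 -0.988  0.834]
 [ 0.     0.     0.     1.   ]]
side [[474.34467385   0.         259.25197968]
 [  0.         474.34467385 196.71079527]
 [  0.           0.           1.        ]] [[ 0.899 -0.438  0.003 -0.503]
 [-0.233 -0.484 -0.843  0.197]
 [ 0.371  0.757 -0.537  0.919]
 [ 0.     0.     0.     1.   ]]
0.1 [0.25854587 0.56836588 0.22239065] [ 2.11754161e-01  9.77322617e-01 -8.15636156e-04 -1.07963218e-04] 0.011
```

View pics/top0.png

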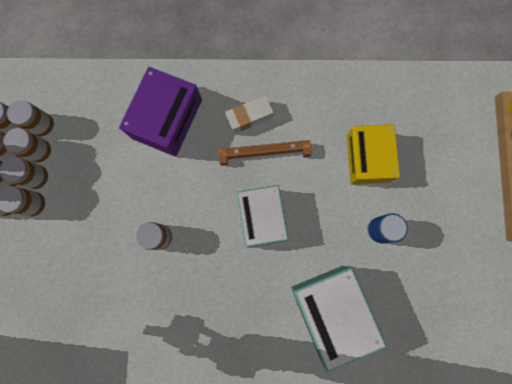

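View pics/side0.png

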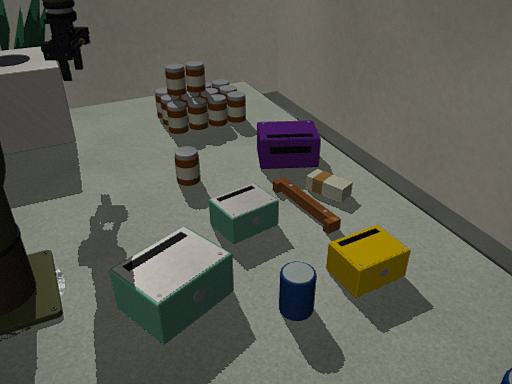

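The top view shows the small mint box at about (262,215), its slot on the left (+y). The rail is at (218–312,150), the jar at (152,236), the can at (388,228) and the carton at (250,113). Next I'll measure them.

```bash
cat > h.py <<'E'
from plant import *
import cv2,numpy as np
def ray(n,uv,z):
    m=camera_model(n);K,V=m["intrinsics"],m["view"];R,t=V[:3,:3],V[:3,3]
    c=-R.T@t; d=np.c_[np.asarray(uv,float),np.ones(len(uv))]@np.linalg.inv(K).T@R
    return (c+d*((z-c[2])/d[:,2])[:,None])[:,:2]
def zmap(n,d):
    m=camera_model(n);K,V=m["intrinsics"],m["view"];R,t=V[:3,:3],V[:3,3]
    v,u=np.indices(d.shape);P=np.stack([u,v,np.ones_like(u)],-1)@np.linalg.inv(K).T*d[...,None]
    return (P-t)@R
def blob(mask,near=None):
    k,l,st,c=cv2.connectedComponentsWithStats(mask.astype(np.uint8))
    i=1+np.argmax(st[1:,4]) if near is None else 1+np.argmin([np.hypot(*(c[j]-near))+(1e4 if st[j,4]<60 else 0) for j in range(1,k)])
    return l==i
def rect(mask,n,z):
    v,u=np.nonzero(mask);P=ray(n,np.c_[u,v],z)
    (c,s,a)=cv2.minAreaRect((P*1000).astype(np.float32));return np.array(c)/1000,np.array(s),a
RAIL=None
def box(p,d,near,prev=None):
    """pose of the box from its top plate (z=.07): centre, yaw"""
    W=zmap("top",d);m=(W[...,2]>.058)&(W[...,2]<.082)
    m=blob(m,near); m=cv2.morphologyEx(m.astype(np.uint8),cv2.MORPH_OPEN,np.ones((5,5)))>0
    c,s,a=rect(m,"top",.07)
    long=a if s[0]>s[1] else a+90
    yaw=np.deg2rad(long+90)
    hsv=cv2.cvtColor(p,cv2.COLOR_RGB2GRAY)
    er=cv2.erode(m.astype(np.uint8),np.ones((5,5)))>0
    v,u=np.nonzero(er&(hsv<60))
    if len(u)>10:
        sl=ray("top",np.c_[u,v],.07).mean(0)
        if (sl-c)@[np.cos(yaw),np.sin(yaw)]<0: yaw+=np.pi
    yaw=(yaw+np.pi)%(2*np.pi)-np.pi
    return c,s,yaw,len(u)
E
python3 - <<'E'
from h import *
f=np.load("/tmp/top0.npz");p,d=f["p"],f["d"];W=zmap("top",d)
c,s,y,n=box(p,d,(262,215));print("box",c,s,np.rad2deg(y),n)
hsv=cv2.cvtColor(p,cv2.COLOR_RGB2HSV);
z=W[...,2]
m=(z>.022)&(z<.038);mm=blob(m,(265,150));
mm=cv2.morphologyEx(mm.astype(np.uint8),cv2.MORPH_CLOSE,np.ones((3,3)))>0
print("rail",rect(mm,"top",.03),mm.sum())
P=ray("top",np.argwhere(mm)[:,::-1],.03)
(cc,ss,a)=rect(mm,"top",.03);a=np.deg2rad(a if ss[0]>ss[1] else a+90);t=np.array([np.cos(a),np.sin(a)]);t*=np.sign(t[1]);nx=np.array([t[1],-t[0]])
L=(P-cc)@t;N=(P-cc)@nx
print("t",t,"nx",nx,"yaw",np.rad2deg(np.arctan2(nx[1],nx[0])))
mid=abs(L)<.08
# line fits of near/far edges by bins
b=np.digitize(L[mid],np.linspace(-.08,.08,17));lo=[];hi=[];lc=[]
for k in np.unique(b):
    q=b==k
    if q.sum()>3: lc.append(L[mid][q].mean());lo.append(N[mid][q].min());hi.append(N[mid][q].max())
print(np.round(lo,4),np.round(hi,4),np.polyfit(lc,lo,1),np.polyfit(lc,hi,1),L.min(),L.max(),N.min(),N.max())
for nm,px,h in(("jar",(152,236),.09),("can",(388,228),.091),("carton",(250,113),.04)):
    m=blob((abs(z-h)<.012),px);print(nm,rect(m,"top",h),m.sum())
E
```

```text
box [0.52499237 0.01718474] [129.53901672  99.5890274 ] 100.56595993041995 139
rail (array([0.68723596, 0.01401579]), array([ 38.69449997, 229.260849  ]), 6.497150897979736) 953
t [-0.11315381  0.99357748] nx [0.99357748 0.11315381] yaw 6.497150897979732
[-0.0043 -0.0033 -0.0044 -0.0039 -0.0047 -0.0045 -0.0035 -0.0043 -0.0041
 -0.0031 -0.0044 -0.0037 -0.0027 -0.0043 -0.0051 -0.0048] [0.0193 0.018  0.0189 0.0192 0.0184 0.0191 0.0178 0.0188 0.0172 0.0182
 0.0187 0.0176 0.0186 0.0171 0.0181 0.0185] [-0.0012971  -0.00406917] [-0.00630096  0.01834197] -0.11463041986811762 0.11463042966300274 -0.01934728135740655 0.019347243630704117
jar (array([0.47240698, 0.2688833 ]), array([60.0749588 , 59.04005432]), 47.52886962890625) 575
can (array([ 0.50206155, -0.27114728]), array([63.51004791, 65.43362427]), 44.62629699707031) 715
carton (array([0.78369879, 0.0543489 ]), array([ 55.01250076, 110.32169342]), 24.57156753540039) 920
```

```bash
python3 -m inch '-1 -0.0266 -0.0298 0 0 0 0;-1 -0.0266 -0.0298 0 0 0 0;-1 -0.0266 -0.0298 0 0 0 0;-1 -0.0266 -0.0298 0 0 0 0;-1 -0.0266 -0.0298 0 0 0 0;-1 -0.0266 -0.0298 0 0 0 0;-1 -0.0266 -0.0298 0 0 0 0;-1 -0.0266 -0.0298 0 0 0 0;-1 -0.0266 -0.0298 0 0 0 0;-1 -0.0266 -0.0298 0 0 0 0;-1 -0.0266 -0.0298 0 0 0 0;-1 -0.0266 -0.0298 0 0 0 0;-1 -0.0266 -0.0298 0 0 0 0;-1 -0.0266 -0.0298 0 0 0 0;-1 0 0 0 0 0 -0.102;-1 0 0 0 0 0 -0.102;-1 0 0 0 0 0 -0.102;-1 0 0 0 0 0 -0.102;-1 0 0 0 0 0 -0.102;-1 0 0 0 0 0 -0.102'
cat >> h.py <<'E'
RO=np.array([.683,.0136]);RY=np.deg2rad(6.6)
def tool():
    from scipy.spatial.transform import Rotation as R
    s=get_state();M=R.from_quat(s["eef_rot"]).as_matrix()
    print("t",round(s["clock"],2),"tcp",np.round(s["tool_pos"],4),"push(-x) deg",np.round(np.rad2deg(np.arctan2(-M[1,0],-M[0,0])),1),"tilt",np.round(M[:2,2],3),"F",np.round(s["contact_force"],1))
    return s,M
def go(target,s,M): # shift to world xyz in tool axes
    return np.round(M.T@(np.array(target)-s["tool_pos"]),4)
def rel(c,y):
    C,S=np.cos(RY),np.sin(RY);D=np.array([[C,S],[-S,C]]);a=y-RY
    q=lambda b:D@(c-RO)+np.array([np.cos(a)*b[0]-np.sin(a)*b[1],np.sin(a)*b[0]+np.cos(a)*b[1]])
    print("rel ctr",np.round(q((0,0))*1e3,1),"yaw",round(np.rad2deg(a),1),"FL",np.round(q((.05,.065))*1e3,1),"FR",np.round(q((.05,-.065))*1e3,1))
E
python3 - <<'E'
from h import *
s,M=tool();print(go((.427,.034,.03),s,M))
E
```

```text
clock: 1.77
tool_pos: [0.4248, 0.0349, 0.223]
eef_rot: [-0.095, 0.995, -0.0, -0.0]
contact_force: [0.3, -0.1, -0.8]
opening: 0.001
finger_force: 0.0
t 1.77 tcp [0.4248 0.0349 0.223 ] push(-x) deg 10.9 tilt [-0. -0.] F [ 0.3 -0.1 -0.8]
[-0.0021 -0.0013  0.1929]
```

```bash
python3 -m inch '-1 0 0 0.032 0 0 0;-1 0 0 0.032 0 0 0;-1 0 0 0.032 0 0 0;-1 0 0 0.032 0 0 0;-1 0 0 0.032 0 0 0;-1 0 0 0.032 0 0 0;-1 -0.005 0 0 0 0 0;-1 -0.005 0 0 0 0 0;-1 -0.005 0 0 0 0 0;-1 -0.005 0 0 0 0 0;-1 -0.004 0 0 0 0 0.05;-1 -0.004 0 0 0 0 0.05;-1 -0.004 0 0 0 0 0.05;-1 -0.004 0 0 0 0 0.05;-1 -0.004 0 0 0 0 0.05;-1 -0.004 0 0 0 0 0.05;-1 -0.004 0 0 0 0 0.05;-1 -0.004 0 0 0 0 0.05'
python3 - <<'E'
from h import *
tool();p,d=snapshot("top");cv2.imwrite("pics/a1.png",cv2.resize(p[120:300,160:360],None,fx=3,fy=3)[:,:,::-1])
c,s,y,n=box(p,d,(262,215));print(c,s,np.rad2deg(y),n);rel(c,y)
E
```

```text
clock: 3.27
tool_pos: [0.4777, 0.0384, 0.0511]
eef_rot: [0.108, 0.994, -0.001, 0.0]
contact_force: [-4.0, 1.4, -0.3]
opening: 0.004
finger_force: 2.2
t 3.27 tcp [0.4777 0.0384 0.0511] push(-x) deg -12.4 tilt [ 0.    -0.003] F [-4.   1.4 -0.3]
[0.58858905 0.00909355] [70.83129883 99.64138031] -178.54173505306244 9
rel ctr [-94.3   6.4] yaw -185.1 FL [-149.9  -53.9] FR [-138.3   75.6]
```

View pics/a1.png

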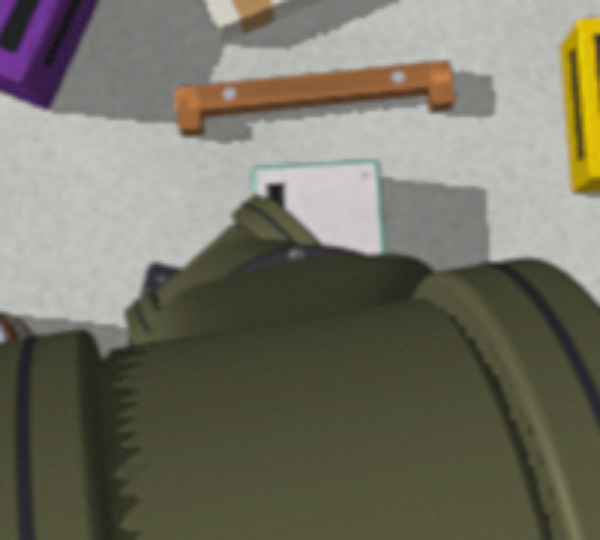

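The arm hides half of the box in the top view: its rail-side edge is visible at crop row ~162, about 9° turned. I'll measure from the side camera instead.

```bash
cat >> h.py <<'E'
def boxs(p,d,tag=None):
    """box pose from side camera: white top plate with height .058-.082 in the work region"""
    W=zmap("side",d);x,y,z=W[...,0],W[...,1],W[...,2]
    m=(z>.06)&(z<.08)&(x>.40)&(x<.76)&(y>-.13)&(y<.16)
    h=cv2.cvtColor(p,cv2.COLOR_RGB2HSV);g=h[...,2]
    m=blob(cv2.morphologyEx(m.astype(np.uint8),cv2.MORPH_OPEN,np.ones((3,3))))
    c,s,a=rect(m,"side",.07);yaw=np.deg2rad((a if s[0]>s[1] else a+90)+90)
    er=cv2.erode(m.astype(np.uint8),np.ones((7,7)))>0
    v,u=np.nonzero(er&(g<70))
    if len(u):
        sl=ray("side",np.c_[u,v],.07).mean(0)
        if (sl-c)@[np.cos(yaw),np.sin(yaw)]<0: yaw+=np.pi
    yaw=(yaw+np.pi)%(2*np.pi)-np.pi
    print("box",np.round(c,4),np.round(s,1),"yaw",round(np.rad2deg(yaw),1),len(u));rel(c,yaw)
    if tag: cv2.imwrite(f"pics/{tag}.png",cv2.resize(p[120:280,160:380],None,fx=3,fy=3)[:,:,::-1])
    return c,yaw
E
python3 - <<'E'
from h import *
f=np.load("/tmp/side0.npz");boxs(f["p"],f["d"])
p,d=snapshot("side");boxs(p,d,"s1")
E
```

```text
box [0.5247 0.0109] [137.  111.6] yaw 100.5 60
rel ctr [-157.6   15.5] yaw 93.9 FL [-225.8   61.1] FR [-96.1  69.8]
box [5.502e-01 2.000e-04] [153.  112.2] yaw 94.0 34
rel ctr [-133.5    1.9] yaw 87.4 FL [-196.1   54.9] FR [-66.2  48.9]
```

View pics/s1.png

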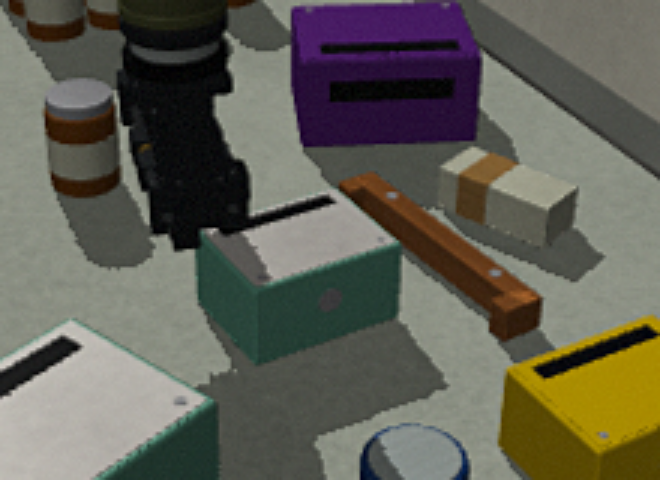

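```bash
python3 -m inch '-1 0.02 0 0 0 0 0;-1 0.01 0 -0.03 0 0 0;-1 0 0 -0.03 0 0 0;-1 0 0 -0.03 0 0 0;-1 0 0 -0.03 0 0 -0.09;-1 0 0 0 0 0 -0.09;-1 0 0 0 0 0 0'
sed -i 's/m=(z>.06)&(z<.08)&/m=(z>.064)\&(z<.08)\&/' h.py
python3 - <<'E'
from h import *
s,M=tool();print(go((.502,-.09,.16),s,M))
f=np.load("/tmp/side0.npz");boxs(f["p"],f["d"])
p,d=snapshot("side");boxs(p,d);p,d=snapshot("top");print(box(p,d,(262,190)))
f=np.load("/tmp/top0.npz");W=zmap("top",f["d"]);q=W[265:372,290:390].reshape(-1,3);q=q[q[:,2]>.05];print("big",q.max(0),q.min(0),q[q[:,0].argmax()])
E
```

```text
clock: 3.95
tool_pos: [0.4517, 0.0444, 0.1727]
eef_rot: [0.017, 1.0, -0.001, 0.005]
contact_force: [0.2, -0.4, 0.3]
opening: 0.005
finger_force: 0.0
t 3.95 tcp [0.4517 0.0444 0.1727] push(-x) deg -1.9 tilt [ 0.009 -0.003] F [ 0.2 -0.4  0.3]
[-0.0547 -0.1326  0.0135]
box [0.5253 0.0132] [135.  107.3] yaw 100.4 60
rel ctr [-156.7   17.8] yaw 93.8 FL [-224.9   63.3] FR [-95.2  72. ]
box [0.5597 0.0029] [133.7 108.1] yaw 93.8 59
rel ctr [-123.7    3.6] yaw 87.2 FL [-186.1   56.7] FR [-56.3  50.3]
(array([0.55906342, 0.00695832]), array([129.77555847,  99.46738434]), np.float64(1.6400604113145443), 52)
big [0.44465091 0.01060027 0.91207333] [ 0.19930325 -0.2479851   0.05020436] [0.44465091 0.01060027 0.91207333]
```

```bash
python3 -m inch '-1 -0.011 -0.0266 0 0 0 0;-1 -0.011 -0.0266 0 0 0 0;-1 -0.011 -0.0266 0 0 0 0;-1 -0.011 -0.0266 0 0 0 0;-1 -0.011 -0.0266 0 0 0 0;-1 0 0 0.02 0 0 0;-1 0 0 0.02 0 0 0;-1 0 0 0.02 0 0 0;-1 0 0 0.02 0 0 0;-1 0 0 0.02 0 0 0;-1 0 0 0.02 0 0 0;-1 0 0 0.02 0 0 0;-1 0 0 0 0 0 0'
python3 - <<'E'
from h import *
s,M=tool();print(go((.502,-.08,.03),s,M))
E
```

```text
clock: 5.13
tool_pos: [0.4978, -0.0907, 0.0272]
eef_rot: [0.018, 1.0, -0.002, -0.002]
contact_force: [0.2, -0.1, -0.0]
opening: 0.009
finger_force: 0.0
t 5.13 tcp [ 0.4978 -0.0907  0.0272] push(-x) deg -2.1 tilt [-0.004 -0.005] F [ 0.2 -0.1 -0. ]
[-0.0038  0.0108 -0.0028]
```

```bash
python3 -m inch '-1 -0.003 0.005 -0.001 0 0 0;-1 -0.003 0.006 -0.001 0 0 0;-1 0 0.006 0 0 0 0;-1 0 0.006 0 0 0 0;-1 0 0.004 0 0 0 0.03;-1 0 0.004 0 0 0 0.03;-1 0 0.004 0 0 0 0.03;-1 0 0.004 0 0 0 0.03;-1 0 0.004 0 0 0 0.03;-1 0 0.004 0 0 0 0.03;-1 0 0.004 0 0 0 0.03;-1 0 0.004 0 0 0 0.03;-1 0 0 0 0 0 0'
python3 - <<'E'
from h import *
tool();p,d=snapshot("side");boxs(p,d);p,d=snapshot("top");c,s,y,n=box(p,d,(262,185));print(c,s,np.rad2deg(y))
E
```

```text
clock: 6.22
tool_pos: [0.5093, -0.0375, 0.0325]
eef_rot: [0.139, 0.99, -0.004, -0.0]
contact_force: [-2.8, -2.7, 0.4]
opening: 0.003
finger_force: 1.7
t 6.22 tcp [ 0.5093 -0.0375  0.0325] push(-x) deg -15.9 tilt [-0.001 -0.007] F [-2.8 -2.7  0.4]
box [0.6118 0.0154] [108.7  55. ] yaw 168.4 11
rel ctr [-70.5   9.9] yaw 161.8 FL [-138.4  -36.1] FR [-97.7  87.3]
[0.57198962 0.02340686] [ 99.20949554 125.03755188] 83.54692077636727
```

```bash
python3 -m inch '-1 0 -0.015 0 0 0 0;-1 0 -0.015 -0.01 0 0 0;-1 0 0 -0.03 0 0 0;-1 0 0 -0.03 0 0 0;-1 0 0 -0.03 0 0 0;-1 0 0 -0.03 0 0 -0.06;-1 0 0 0 0 0 -0.06;-1 0 0 0 0 0 0'
python3 - <<'E'
from h import *
s,M=tool();print(go((.632,.115,.155),s,M))
p,d=snapshot("top");c,s,y,n=box(p,d,(262,185));print(c,s,np.rad2deg(y));rel(c,y)
E
```

```text
clock: 6.98
tool_pos: [0.5054, -0.0643, 0.1648]
eef_rot: [0.077, 0.997, -0.001, 0.005]
contact_force: [-0.3, -0.1, 0.2]
opening: 0.005
finger_force: 0.0
t 6.98 tcp [ 0.5054 -0.0643  0.1648] push(-x) deg -8.8 tilt [ 0.01  -0.003] F [-0.3 -0.1  0.2]
[-0.0975  0.1966  0.0104]
[0.56958722 0.02439141] [ 97.79286957 130.06869507] 83.54692077636727
rel ctr [-111.4   23.8] yaw 76.9 FL [-163.4   87.1] FR [-36.8  57.8]
```

```bash
python3 -m inch '-1 -0.0122 0.0246 0 0 0 0;-1 -0.0122 0.0246 0 0 0 0;-1 -0.0122 0.0246 0 0 0 0;-1 -0.0122 0.0246 0 0 0 0;-1 -0.0122 0.0246 0 0 0 0;-1 -0.0122 0.0246 0 0 0 0;-1 -0.0122 0.0246 0 0 0 0;-1 -0.0122 0.0246 0 0 0 0;-1 0 0 0 0 0 0;-1 0 0 0.019 0 0 0;-1 0 0 0.019 0 0 0;-1 0 0 0.019 0 0 0;-1 0 0 0.019 0 0 0;-1 0 0 0.019 0 0 0;-1 0 0 0.019 0 0 0;-1 0 0 0.017 0 0 0;-1 0 0 0 0 0 0'
python3 - <<'E'
from h import *
s,M=tool();print(go((.632,.09,.03),s,M))
p,d=snapshot("top");c,s,y,n=box(p,d,(262,185));print(c,s,np.rad2deg(y));p,d=snapshot("side");boxs(p,d)
E
```

```text
clock: 8.45
tool_pos: [0.6269, 0.1127, 0.0267]
eef_rot: [0.078, 0.997, -0.004, -0.002]
contact_force: [-0.3, -0.3, -0.4]
opening: 0.004
finger_force: 0.0
t 8.45 tcp [0.6269 0.1127 0.0267] push(-x) deg -8.9 tilt [-0.004 -0.007] F [-0.3 -0.3 -0.4]
[-0.0085 -0.0217 -0.0031]
[0. 0.] [0. 0.] -180.0
box [0.5703 0.0197] [108.6 132.1] yaw 83.3 49
rel ctr [-111.3   19. ] yaw 76.7 FL [-163.    82.6] FR [-36.5  52.8]
```

```bash
python3 -m inch '-1 -0.002 -0.006 -0.001 0 0 0;-1 -0.002 -0.006 -0.001 0 0 0;-1 -0.002 -0.006 -0.001 0 0 0;-1 0 -0.006 0 0 0 0;-1 -0.002 -0.0054 0 0 0 0.04;-1 -0.002 -0.0054 0 0 0 0.04;-1 -0.002 -0.0054 0 0 0 0.04;-1 -0.002 -0.0054 0 0 0 0.04;-1 -0.002 -0.0054 0 0 0 0.04;-1 -0.002 -0.0054 0 0 0 0.04;-1 -0.002 -0.0054 0 0 0 0.04;-1 -0.002 -0.0054 0 0 0 0.04;-1 -0.002 -0.0054 0 0 0 0.04;-1 0 0 0 0 0 0'
python3 - <<'E'
from h import *
s,M=tool()
p,d=snapshot("top");cv2.imwrite("pics/b1.png",cv2.resize(p[100:300,160:360],None,fx=3,fy=3)[:,:,::-1]);p,d=snapshot("side");boxs(p,d)
E
```

```text
clock: 9.72
tool_pos: [0.6349, 0.0356, 0.0348]
eef_rot: [0.257, 0.966, -0.003, 0.003]
contact_force: [3.0, 0.7, 0.7]
opening: 0.005
finger_force: 1.0
t 9.72 tcp [0.6349 0.0356 0.0348] push(-x) deg -29.8 tilt [ 0.004 -0.006] F [3.  0.7 0.7]
box [0.5575 0.0019] [114.1 129.8] yaw 64.3 89
rel ctr [-126.     2.8] yaw 57.7 FL [-154.2   79.8] FR [-44.3  10.4]
```

```bash
python3 -m inch '-1 -0.002 -0.0054 0.001 0 0 0.04;-1 -0.002 -0.0054 0.001 0 0 0.04;-1 -0.002 -0.0054 0.001 0 0 0.04;-1 -0.002 -0.0054 0 0 0 0.04;-1 -0.002 -0.0054 0 0 0 0.04;-1 -0.002 -0.0054 0 0 0 0.04;-1 -0.002 -0.0054 0 0 0 0.04;-1 -0.002 -0.0054 0 0 0 0.04;-1 0 0 0 0 0 0'
python3 - <<'E'
from h import *
s,M=tool()
p,d=snapshot("side");boxs(p,d)
E
```

```text
clock: 10.57
tool_pos: [0.6239, -0.006, 0.0333]
eef_rot: [0.407, 0.913, 0.0, 0.005]
contact_force: [5.4, 2.2, 3.0]
opening: 0.006
finger_force: 2.7
t 10.57 tcp [ 0.6239 -0.006   0.0333] push(-x) deg -48.0 tilt [ 0.01  -0.004] F [5.4 2.2 3. ]
box [ 0.5401 -0.0142] [108.  132.1] yaw 43.3 41
rel ctr [-145.1  -11.2] yaw 36.7 FL [-143.9   70.8] FR [-66.2 -33.4]
```

```bash
python3 -m inch '-1 -0.002 -0.0054 0 0 0 0.04;-1 -0.002 -0.0054 0 0 0 0.04;-1 -0.002 -0.0054 0 0 0 0.04;-1 -0.002 -0.0054 0 0 0 0.04;-1 0 0 0 0 0 0;-1 0 0.015 0 0 0 0;-1 0 0.015 -0.01 0 0 0;-1 0 0 -0.03 0 0 0;-1 0 0 -0.03 0 0 0;-1 0 0 -0.03 0 0 0;-1 0 0 -0.03 0 0 0;-1 0 0 0 0 0 0'
python3 - <<'E'
from h import *
s,M=tool()
p,d=snapshot("side");c,y=boxs(p,d);f=np.array([np.cos(y),np.sin(y)]);l=np.array([-f[1],f[0]])
c=c+[0,.003]
t=c-.05*f+.055*l-(.0175+.025)*f;print("target",t,go((*t,s["tool_pos"][2]),s,M))
E
```

```text
clock: 11.62
tool_pos: [0.6356, -0.0095, 0.1669]
eef_rot: [0.478, 0.878, -0.0, 0.005]
contact_force: [1.1, 0.2, 0.5]
opening: 0.006
finger_force: 0.0
t 11.62 tcp [ 0.6356 -0.0095  0.1669] push(-x) deg -57.1 tilt [ 0.009 -0.005] F [1.1 0.2 0.5]
box [ 0.5287 -0.019 ] [106.9 134.2] yaw 32.5 74
rel ctr [-157.   -14.6] yaw 25.9 FL [-140.4   65.7] FR [-83.7 -51.3]
target [ 0.42113077 -0.01924691] [ 0.1082 -0.1854 -0.0019]
```

Run:
```python
from h import *
f=np.load("/tmp/top0.npz");W=zmap("top",f["d"]);z=W[...,2]
m=np.zeros(z.shape,bool);m[262:372,288:390]=1;m&=(z>.05)&(z<.2)&(f["d"]>0)
zt=np.median(z[m]);m=blob(m&(abs(z-zt)<.012));c,s,a=rect(m,"top",zt);print(zt,c,s,a,cv2.boxPoints(((c*1000).tolist(),s.tolist(),float(a))))
```

```text
0.09729125650868928 [ 0.30722415 -0.1508963 ] [179.17921448 137.38250732] 23.29620361328125 [[ 197.7722   -123.23659 ]
 [ 252.1049   -249.41866 ]
 [ 416.6761   -178.55602 ]
 [ 362.34338   -52.373947]]
```

```bash
python3 -m inch '-1 0 -0.02 0 0 0 -0.12;-1 0 0 0 0 0 -0.12;-1 0 0 0 0 0 -0.12;-1 0 0 0 0 0 -0.12;-1 0 0 0 0 0 -0.12;-1 0 0 0 0 0 -0.12;-1 0 0 0 0 0 -0.12;-1 0 0 0 0 0 -0.12;-1 0 0 0 0 0 -0.12;-1 0 0 0 0 0 -0.12;-1 0 0 0 0 0 -0.12;-1 0 0 0 0 0 -0.12;-1 0 0 0 0 0 -0.08;-1 0 0 0 0 0 0'
python3 - <<'E'
from h import *
s,M=tool();print(go((.435,-.010,s["tool_pos"][2]),s,M),s["q"])
p,d=snapshot("top");c,s,y,n=box(p,d,(265,215));print(c,s,np.rad2deg(y))
E
```

```text
clock: 12.83
tool_pos: [0.6148, -0.0208, 0.1596]
eef_rot: [-0.26, 0.966, -0.002, -0.002]
contact_force: [-0.8, 0.5, 1.4]
opening: 0.002
finger_force: 0.0
t 12.83 tcp [ 0.6148 -0.0208  0.1596] push(-x) deg 30.1 tilt [-0.003 -0.005] F [-0.8  0.5  1.4]
[0.15   0.0996 0.0004] [ 0.29735887  0.81791419 -0.63141141  1.64185115  0.59618345  0.88652381
  1.5236996 ]
[ 0.52775531 -0.01513647] [ 99.40322113 129.49884033] 32.24549484252926
```

```bash
python3 -m inch '-1 0.03 0.02 0 0 0 0;-1 0.03 0.02 0 0 0 0;-1 0.03 0.02 0 0 0 0;-1 0.03 0.02 0 0 0 0;-1 0.03 0.02 0 0 0 0;-1 0 0 0 0 0 0;-1 0 0 0.018 0 0 0;-1 0 0 0.018 0 0 0;-1 0 0 0.018 0 0 0;-1 0 0 0.018 0 0 0;-1 0 0 0.018 0 0 0;-1 0 0 0.018 0 0 0;-1 0 0 0.018 0 0 0;-1 0 0 0 0 0 0'
python3 - <<'E'
from h import *
s,M=tool();print(go((.436,-.008,.031),s,M))
p,d=snapshot("side");boxs(p,d)
E
```

```text
clock: 14.05
tool_pos: [0.4361, -0.0096, 0.0328]
eef_rot: [-0.259, 0.966, -0.004, -0.002]
contact_force: [-0.2, -0.9, -0.4]
opening: 0.007
finger_force: 0.0
t 14.05 tcp [ 0.4361 -0.0096  0.0328] push(-x) deg 30.0 tilt [-0.002 -0.008] F [-0.2 -0.9 -0.4]
[-0.0007  0.0014  0.0018]
box [ 0.5406 -0.0381] [106.9  88.2] yaw 122.3 43
rel ctr [-147.4  -35. ] yaw 115.7 FL [-227.7  -18.1] FR [-110.5   38.2]
```

```bash
python3 -m inch '-1 -0.005 0 0.001 0 0 0;-1 -0.005 0 0 0 0 0;-1 -0.005 0 0 0 0 0;-1 -0.0054 0.002 0 0 0 0.04;-1 -0.0054 0.002 0 0 0 0.04;-1 -0.0054 0.002 0 0 0 0.04;-1 -0.0054 0.002 0 0 0 0.04;-1 -0.0054 0.002 0 0 0 0.04;-1 -0.0054 0.002 0 0 0 0.04;-1 -0.0054 0.002 0 0 0 0.04;-1 0 0 0 0 0 0;-1 0.015 0 0 0 0 0;-1 0.015 0 0 0 0 0;-1 0 0 -0.03 0 0 0;-1 0 0 -0.03 0 0 0;-1 0 0 -0.03 0 0 0;-1 0 0 -0.03 0 0 0;-1 0 0 0 0 0 0'
python3 - <<'E'
from h import *
tool();p,d=snapshot("side");boxs(p,d,"s3")
p,d=snapshot("top");c,s,y,n=box(p,d,(265,210));print(c,s,np.rad2deg(y),n);rel(c,y)
E
```

```text
clock: 15.6
tool_pos: [0.4527, 0.02, 0.1592]
eef_rot: [-0.122, 0.993, -0.002, 0.006]
contact_force: [0.4, -0.3, 0.4]
opening: 0.004
finger_force: 0.0
t 15.6 tcp [0.4527 0.02   0.1592] push(-x) deg 14.0 tilt [ 0.011 -0.003] F [ 0.4 -0.3  0.4]
box [ 0.5493 -0.014 ] [105.9 136.4] yaw 12.6 84
rel ctr [-136.   -12.1] yaw 6.0 FL [-93.1  57.8] FR [-79.5 -71.5]
[ 0.55557471 -0.0088521 ] [ 86.64144897 129.27536011] 12.44107818603515 101
rel ctr [-129.2   -7.7] yaw 5.8 FL [-86.   62.1] FR [-72.8 -67.2]
```

View pics/s3.png

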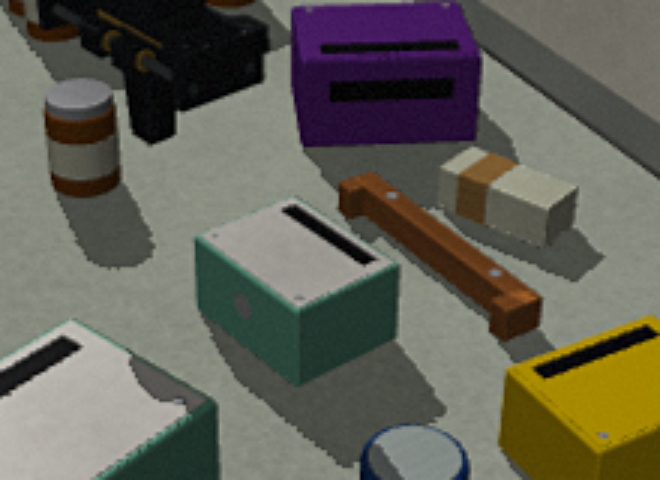

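```bash
python3 -m inch '1 0 -0.02 0 0 0 0.065;1 0 -0.02 0 0 0 0.065;1 0 0 0 0 0 0;1 0 0 0 0 0 0;1 0 0 0 0 0 0;1 0 0 0 0 0 0'
python3 - <<'E'
from h import *
s,M=tool();print(s["opening"],go((.453,-.02,.031),s,M))
E
```

```text
clock: 16.2
tool_pos: [0.4582, -0.0185, 0.154]
eef_rot: [-0.059, 0.998, -0.002, 0.001]
contact_force: [0.2, -0.1, -0.1]
opening: 0.437
finger_force: 0.0
t 16.2 tcp [ 0.4582 -0.0185  0.154 ] push(-x) deg 6.7 tilt [ 0.002 -0.004] F [ 0.2 -0.1 -0.1]
0.43721752010247655 [ 0.0056 -0.0004  0.123 ]
```

```bash
python3 -m inch '1 0.001 0 0.0175 0 0 0;1 0.001 0 0.0175 0 0 0;1 0.001 0 0.0175 0 0 0;1 0.001 0 0.0175 0 0 0;1 0 0 0.0175 0 0 0;1 0 0 0.0175 0 0 0;1 0 0 0.0175 0 0 0;1 0 0 0 0 0 0;1 -0.005 0 0 0 0 0;1 -0.005 0 0 0 0 0;1 -0.005 0 0 0 0 0;1 -0.005 0 0 0 0 0;1 -0.005 0 0 0 0 0;1 -0.005 0 0 0 0 0;1 -0.005 0 0 0 0 0;1 -0.005 0 0 0 0 0;1 -0.005 0 0 0 0 0;1 0 0 0 0 0 0'
python3 - <<'E'
from h import *
s,M=tool();print(s["opening"])
p,d=snapshot("side");boxs(p,d)
E
```

```text
clock: 17.7
tool_pos: [0.498, -0.0145, 0.0319]
eef_rot: [-0.058, 0.998, -0.002, -0.0]
contact_force: [-4.5, 1.5, 1.8]
opening: 1.002
finger_force: 2.1
t 17.7 tcp [ 0.498  -0.0145  0.0319] push(-x) deg 6.7 tilt [-0.    -0.003] F [-4.5  1.5  1.8]
1.0018868637618619
box [ 0.5672 -0.06  ] [139.8  75.1] yaw 122.2 11
rel ctr [-123.5  -59.8] yaw 115.6 FL [-203.7  -42.8] FR [-86.5  13.4]
```

```bash
python3 -m inch '1 -0.005 0 0 0 0 0;1 -0.005 0 0 0 0 0;1 -0.005 0 0 0 0 0;1 -0.005 0 0 0 0 0;1 -0.005 0 0 0 0 0;1 -0.005 0 0 0 0 0;1 -0.005 0 0 0 0 0;1 -0.005 0 0 0 0 0;1 -0.005 0 0 0 0 0;1 -0.005 0 0 0 0 0;1 0 0 0 0 0 0'
python3 - <<'E'
from h import *
s,M=tool();print(s["tool_pos"][:2]@[np.cos(RY),np.sin(RY)]-RO@[np.cos(RY),np.sin(RY)])
p,d=snapshot("side");boxs(p,d)
p,d=snapshot("top");cv2.imwrite("pics/t4.png",cv2.resize(p[100:300,160:360],None,fx=3,fy=3)[:,:,::-1])
c,s,y,n=box(p,d,(262,180));print(c,s,np.rad2deg(y))
E
```

```text
clock: 18.67
tool_pos: [0.5473, -0.0111, 0.0317]
eef_rot: [-0.057, 0.998, -0.003, -0.001]
contact_force: [-4.7, -0.7, 1.3]
opening: 1.002
finger_force: 2.9
t 18.67 tcp [ 0.5473 -0.0111  0.0317] push(-x) deg 6.5 tilt [-0.002 -0.007] F [-4.7 -0.7  1.3]
-0.13768000372809108
box [ 0.6033 -0.0431] [122.7  78.3] yaw 97.3 29
rel ctr [-85.6 -47.2] yaw 90.7 FL [-151.2    2.1] FR [-21.2   3.6]
[0.6404538 0.0485149] [19.29184914 18.82605362] 91.24602723121642
```

View pics/t4.png

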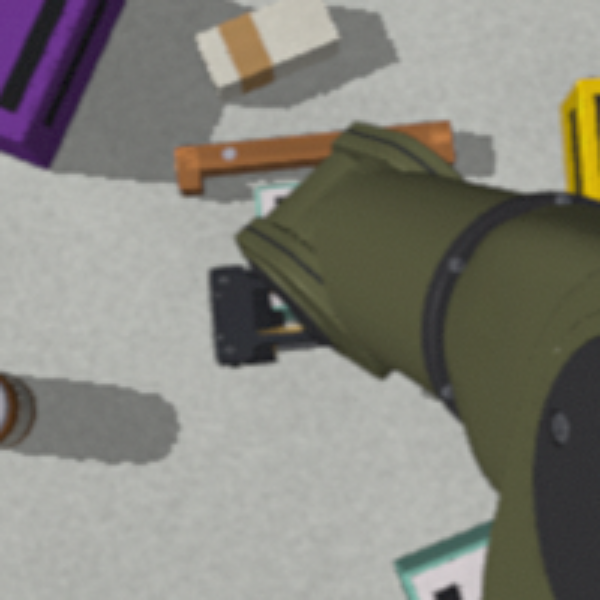

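The box's front-left corner, at crop (255,190), is inside the left stop (~200), with the front about 28 mm from the rail. I'll keep pushing, slower now.

```bash
python3 -m inch '1 -0.004 0 0 0 0 0;1 -0.004 0 0 0 0 0;1 -0.004 0 0 0 0 0;1 -0.004 0 0 0 0 0;1 -0.004 0 0 0 0 0;1 -0.003 0 0 0 0 0;1 -0.002 0 0 0 0 0;1 0 0 0 0 0 0'; python3 -m inch '1 -0.002 0 0 0 0 0;1 -0.001 0 0 0 0 0;1 0 0 0 0 0 0'
```

```text
clock: 19.43
tool_pos: [0.5724, -0.0081, 0.0317]
eef_rot: [-0.057, 0.998, -0.003, -0.001]
contact_force: [-4.8, -0.7, -0.1]
opening: 1.001
finger_force: 2.4
clock: 19.68
tool_pos: [0.5743, -0.0079, 0.0317]
eef_rot: [-0.057, 0.998, -0.003, -0.002]
contact_force: [-6.9, -0.5, 3.3]
opening: 1.001
finger_force: 3.5
```

```bash
python3 -m inch '1 -0.002 0 0 0 0 0;1 0 0 0 0 0 0'; python3 -m inch '1 -0.002 0 0 0 0 0;1 0 0 0 0 0 0'
```

```text
clock: 19.85
tool_pos: [0.5751, -0.0079, 0.0316]
eef_rot: [-0.057, 0.998, -0.004, -0.003]
contact_force: [-9.5, -0.8, 5.6]
opening: 0.999
finger_force: 4.8
clock: 20.02
tool_pos: [0.575, -0.008, 0.0317]
eef_rot: [-0.057, 0.998, -0.004, -0.005]
contact_force: [-13.1, -1.8, 9.2]
opening: 1.0
finger_force: 6.8
```

Force is rising with no travel, and the rel x matches flush contact. I'll back off, lift and verify.

```bash
python3 -m inch '1 0.005 0 0 0 0 0;1 0.01 0 0 0 0 0;1 0.015 0 0 0 0 0;1 0.02 0 0 0 0 0;1 0.01 0 -0.02 0 0 0;1 0 0 -0.03 0 0 0;1 0 0 -0.03 0 0 0;1 0 0 -0.03 0 0 0;1 0.02 0.03 -0.02 0 0 0;1 0.01 0.03 0 0 0 0;1 0 0.03 0 0 0 0;1 0 0.03 0 0 0 0;1 0 0.03 0 0 0 0;1 0 0 0 0 0 0;1 0 0 0 0 0 0'
python3 - <<'E'
from h import *
tool();p,d=snapshot("side");boxs(p,d)
p,d=snapshot("top");cv2.imwrite("pics/t5.png",cv2.resize(p[100:300,160:360],None,fx=3,fy=3)[:,:,::-1])
c,s,y,n=box(p,d,(262,175));print(c,s,np.rad2deg(y));rel(c,y)
E
```

```text
clock: 21.27
tool_pos: [0.4751, 0.1357, 0.1618]
eef_rot: [-0.059, 0.998, -0.001, 0.003]
contact_force: [0.0, -0.8, -0.3]
opening: 1.003
finger_force: 0.0
t 21.27 tcp [0.4751 0.1357 0.1618] push(-x) deg 6.8 tilt [ 0.005 -0.002] F [ 0.  -0.8 -0.3]
box [ 0.6361 -0.0102] [105.5 137.6] yaw 6.4 60
rel ctr [-49.3 -18.3] yaw -0.2 FL [ 1.  46.5] FR [  0.5 -83.5]
[ 0.63528259 -0.00611781] [101.16525269 129.18913269] 6.330718994140636
rel ctr [-49.7 -14.1] yaw -0.3 FL [ 0.6 50.7] FR [  0.  -79.3]
```

View pics/t5.png

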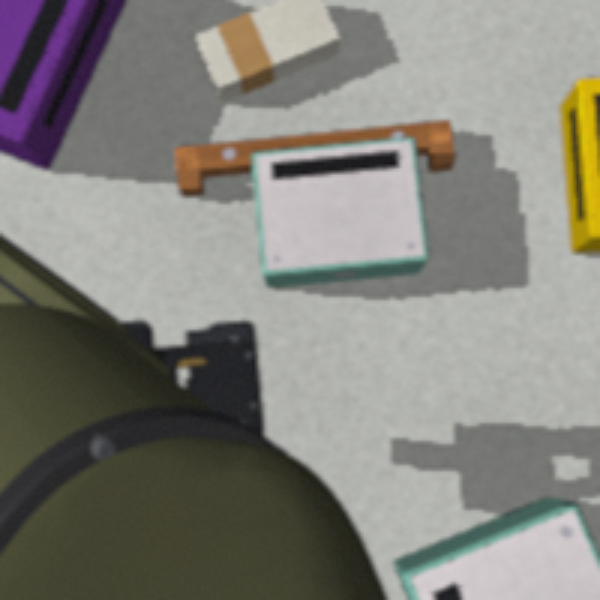

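The box sits flush against the rail. Its front corners are at (252,150) and (415,140), between the stops, and nothing touches the robot.

```bash
python3 -c "
from plant import r
print(r.finish_job())"
```

```text
the job is handed in; nothing more can be done
None
```

The collection box was turned square to the rail while well clear of it, then pushed flush between the end stops (front edges measured within about 1 mm of the rail face). I saw no movement of the jar, can or carton but didn't re-measure them, and the job was handed in at about 21 s with no verdict reported back.

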